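# Open the bookbinder's glue jar

## Task

Unscrew the cap of the tall, slender glue jar (counter-clockwise seen from above) until its thread lets go, lift it straight off, and set it down gently, top side up, in the shallow metal tray. Leave the cap of the short, wide paste jar alone.

Things in the scene. Friction and masses are not known exactly. Their poses are not given: they have to be found in the camera images.
- cap_center (a point): Centre (half-way up) of the glue jar's ribbed blue screw cap: round, 50 mm across, 38 mm tall, 60 g, z up the screw axis. On the jar this point is 136 mm above the table; set down in the tray 22 mm. Grip it by its sides from above, at any yaw, at this height or up to 10 mm higher; the neck below leaves 14 mm free under the cap for fingertips. Turns with almost no torque.
- glue_jar: Tall, slender white jar, 68 mm across, mouth 150 mm up, fixed in a bench clamp. Origin: centre of its underside, on the screw axis. Quick thread: counter-clockwise seen from above the cap lets go within 80 degrees of the start, so one 90 to 110 degree turn in one grasp frees it (a stop blocks it past 125). It need not rise while turning; then it lifts straight up, clear of the neck after 30 mm.
- tray: Shallow square aluminium tray, 160 x 160 mm, fixed; floor 3 mm thick, rim 11 mm above the table, walls 3 mm. Origin at the centre of its underside, sides along its x and y.
- paste_cap_center (a point): Centre of the same kind of cap on the other jar, the short, wide white paste jar (92 mm across, top of its cap 110 mm above the table), clamped likewise. Leave it on. The two jars may stand either way round.
Not all that is in view belongs to the job. Leave any red or yellow look-alike of the part that bears cap_center alone. What is meant by the tray is not turquoise, and is the larger of those in its own colour.

How it is judged:
By the outcome, as a careful person would: the job done as asked, in the order asked, and still so for the second after the job is handed in, with the robot touching nothing.
It also fails if it takes over 43 s, if anything falls off the work surface, if the arm or the gripper's body presses on something with over 40 N, if the wrist force passes 120 N, or if a joint passes its speed limit or range.

## Robot

A 6-joint arm with a two-finger parallel gripper is mounted at the origin on the work surface. World frame = base frame: x ahead of the robot, y to its left, z up, the work surface at z = 0. Lengths are in m, angles in rad, forces in N, time in s.
With the tool pointing down it reaches from about 0.25 to 0.725 m from the base axis. Payload 4 kg.
Tool frame: the origin (TCP) lies between the finger pads; the fingertips stand 17 mm ahead of it and the grasp point (between the pads) lies 2 mm behind it; z points along the fingers, y is the direction in which the jaws open and shut (so a half turn about z gives the same grasp; the last joint's range is limited). The gripper opens to 85 mm and grips with 20 to 120 N. Pads are 22 mm wide; open, the fingers measure 114 mm over their backs; the gripper's body (76 mm by 85 mm) begins 54 mm behind the grasp point. The pads swing forward as they close: fully open they stand 13 mm farther back than shut.
Start: joints at [1.174, 0.241, 0.005, 1.335, 0, 1.571], TCP at [0.193, 0.461, 0.248] pointing down, gripper open.
Joint ranges: [-2.72, 2.72], [-1.05, 1.87], [-1.09, 1.28], [-1.99, 2.15], [-1.42, 1.44], [-3.14, 3.14]. Speed limits (rad/s): [2.79, 2.79, 3.14, 3.14, 3.14, 3.14].

## Interface

Orientations are given as a unit quaternion [x, y, z, w].
In Python, from workcell import readout, viewer, order gives the robot as it stands. The module is installed in compiled form; this text tells all that it offers.
- The arm moves only by the shell command python3 -m crank 'ROWS'. ROWS is text: rows parted by semicolons, each of 7 numbers parted by spaces: the shift along the tool's x, y, z in m, then the turn, a rotation vector about the tool's x, y, z in rad, then the gripper's target within -1 to 1 (shut at 1, half-way at 0, fully open at -1). A call has 1 to 20 rows; each row shifts and turns the pose as measured when the row begins, along the tool's axes as they then stand; what a row does not reach is not made up. A row lasts 1/12 s, in which the tool goes at most 41.7 mm and 7.16 degrees, less where a joint would pass 70% of its speed; a pose out of reach is approached as far as the arm can. A call with a gripper value outside its range is refused whole. The fingers move at their own pace and stop on an object; the grip force is fixed at half the most. Time passes only in rows, so rows that do not move let the fingers close. It gives the time, the measured TCP pose, the force and the opening at its end, in the units of the state.
- readout.get_obs(): the state, without advancing time (a new reading comes with each control period).
- viewer.camera(name): name is "scene" or "top"; returns the picture (480x640x3 uint8, red, green, blue); there is no depth.
- viewer.calibration(name): a dict with "fx", "fy", "cx", "cy" (pixels), "eye" and "rotation" of the camera in the world. Camera axes: x right, y down, z forward; pixel columns grow to the right and rows downward; lengths in m; the calibration is good to about 2 mm. A picture is of the moment at which its call begins. calibration takes no time and is no camera call.
- order.job_done(): hands the job in, once; it reports no verdict.
The state is a dict: "clock": time; "joint_pos": joint angles; "joint_vel": joint speeds; "tau": joint torques, N m; "eef_pos": TCP position; "tool_rot": TCP orientation; "ft_force": force on the tool from outside, world axes, zero at the start; "ft_torque": the same for the moment, N m; "grip_width": finger opening in m.
Only numpy, scipy, OpenCV 4.12 (cv2) and the standard library are available. Lean on these libraries where they do the work, as an engineer would, in place of code of your own. Each camera call takes 0.05 s, during which the arm holds its last target. There are 200 camera calls.

## Working session

There is one attempt and no reset: what is moved stays moved. The work goes in short steps, Python scripts to look and compute and a shell command to move; the robot and the scene stay as the last step left them, time stands still between calls to the robot, and variables do not carry over. Pictures are saved under pics/ and viewed, about 8 in all and at most 12, crops included, and the job is handed in when it is done.

```bash
mkdir -p pics
python3 - <<'E'
from workcell import readout, viewer
import cv2
for n in("scene","top"):
    cv2.imwrite(f"pics/{n}0.png",viewer.camera(n)[:,:,::-1]); print(n,viewer.calibration(n))
print(readout.get_obs())
E
```

```text
scene {'fx': 556.8766868950673, 'fy': 556.8766868950673, 'cx': 319.4528696472158, 'cy': 237.2148703375732, 'eye': array([1.41469538, 0.34932048, 0.73978671]), 'rotation': array([ 0.50738736,  0.71021667, -0.39728305, -0.28340169])}
top {'fx': 554.5292625238517, 'fy': 554.5292625238517, 'cx': 317.93110227848763, 'cy': 236.98813548644057, 'eye': array([0.34352615, 0.02012894, 1.26403347]), 'rotation': array([-0.69643072,  0.71610458, -0.02370814,  0.0402046 ])}
{'clock': 0.1, 'joint_pos': array([1.17399552e+00, 2.41373318e-01, 3.85116822e-03, 1.33519269e+00,
       8.56534461e-06, 1.57080914e+00]), 'joint_vel': array([ 0.00046533, -0.00301787,  0.00395778, -0.0001036 , -0.00086862,
        0.00031917]), 'tau': array([ 8.93851529e-05, -3.73137832e+01,  2.53009683e+01,  1.08077071e-02,
        8.31426917e-06,  1.21357516e-05]), 'eef_pos': array([0.19302608, 0.46065918, 0.24748115]), 'tool_rot': array([ 1.97107559e-01,  9.80381400e-01, -9.39597356e-04, -1.93263679e-04]), 'ft_force': array([ 0.47028278, -0.20041899, -0.47015379]), 'ft_torque': array([-0.0012147 ,  0.00066056,  0.00499988]), 'grip_width': 0.08551737545404678}
```

View pics/scene0.png

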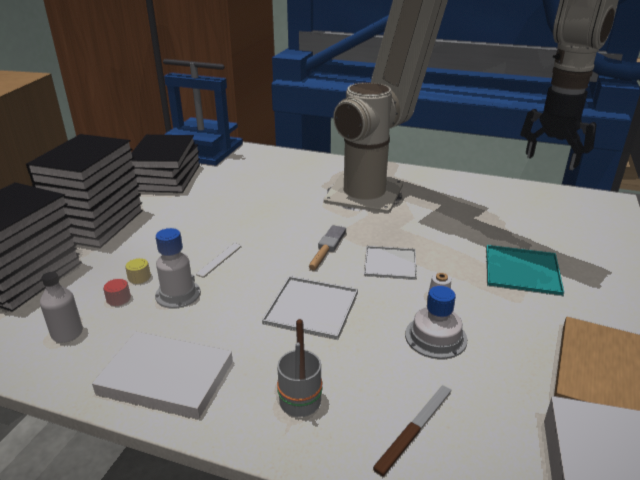

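View pics/top0.png

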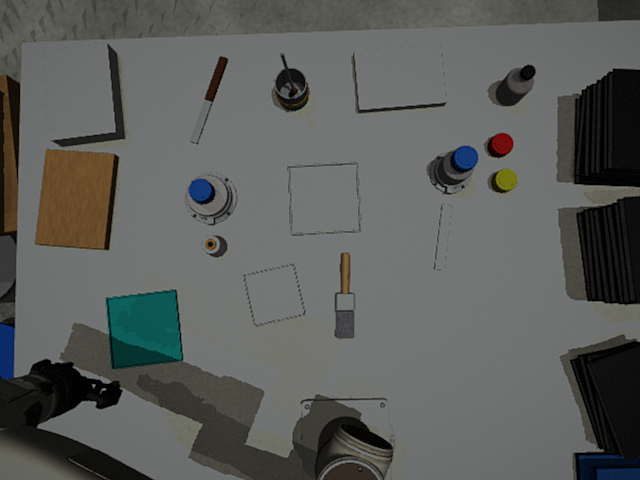

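The glue cap candidates are:
- Blue cap on the tall, slender jar: scene (170,243), top (464,158). This fits the description.
- Blue cap on the short, wide jar: scene (441,301), top (201,191). This is the paste jar.
- Red and yellow loose caps: top (501,145) and (505,180). These are look-alikes.

The tray candidates are:
- Large aluminium tray: top (324,199). This fits as the larger one in its own colour.
- Small aluminium tray: top (274,295).
- Turquoise tray: top (145,328).

Next I measure these and confirm them in a crop.

```bash
cat > h.py <<'E'
import numpy as np, cv2
from scipy.spatial.transform import Rotation as R
from scipy.optimize import least_squares
from workcell import viewer, readout
C={n:viewer.calibration(n) for n in("scene","top")}
def proj(n,P):
    c=C[n]; q=R.from_quat(c["rotation"]).inv().apply(np.atleast_2d(P)-c["eye"])
    return np.c_[c["cx"]+c["fx"]*q[:,0]/q[:,2],c["cy"]+c["fy"]*q[:,1]/q[:,2]]
def ray(n,uv,z):
    c=C[n]; d=R.from_quat(c["rotation"]).apply([(uv[0]-c["cx"])/c["fx"],(uv[1]-c["cy"])/c["fy"],1])
    return c["eye"]+d*(z-c["eye"][2])/d[2]
def blue(img,near,r=28):
    h=cv2.cvtColor(img,cv2.COLOR_RGB2HSV); m=cv2.inRange(h,(105,150,40),(125,255,255))
    k=np.zeros_like(m); cv2.circle(k,tuple(map(int,near)),r,255,-1); m&=k
    M=cv2.moments(m,True); return np.array([M["m10"],M["m01"]])/max(M["m00"],1),int(M["m00"])
t=np.linspace(0,2*np.pi,60)
def cyl(x,y,zc):
    return np.vstack([np.c_[x+.025*np.cos(t),y+.025*np.sin(t),0*t+zc+s*.019] for s in(-1,1)])
def cent(n,x,y,zc):
    h=cv2.convexHull(proj(n,cyl(x,y,zc)).astype(np.float32)); M=cv2.moments(h); return np.array([M["m10"],M["m01"]])/M["m00"]
E
python3 - <<'E'
from h import *
for nm,z,px in(("glue",.136,{"scene":(170,243),"top":(464,158)}),("paste",.091,{"scene":(441,301),"top":(201,191)})):
    o={n:blue(cv2.imread(f"pics/{n}0.png")[:,:,::-1],px[n]) for n in px}
    for use in(["scene"],["top"],["scene","top"]):
        r=least_squares(lambda p:np.concatenate([cent(n,*p,z)-o[n][0] for n in use]),[.4,0])
        print(nm,use,r.x.round(4),r.fun.round(2))
    print(o)
t=np.array([ray("top",u,.011) for u in((289,166),(357.5,163),(360,233),(291,235))]);print(t.round(3),t.mean(0))
t=np.array([ray("scene",u,.011) for u in((291,280),(357,290),(322,334),(265,323))]);print(t.round(3),t.mean(0))
a=cv2.imread("pics/scene0.png")[215:345,80:480]; b=cv2.imread("pics/top0.png")[130:280,170:530]
cv2.imwrite("pics/crop1.png",np.vstack([cv2.resize(a,(720,234)),cv2.resize(b,(720,300))]))
E
```

```text
glue ['scene'] [ 0.5778 -0.2731] [-0.  0.]
glue ['top'] [ 0.6019 -0.2621] [-0. -0.]
glue ['scene', 'top'] [ 0.5954 -0.2626] [-0.23  5.09  0.44  3.1 ]
{'scene': (array([167.64383562, 234.49315068]), 219), 'top': (array([465.41685144, 157.07538803]), 451)}
paste ['scene'] [0.5573 0.2952] [-0.  0.]
paste ['top'] [0.559  0.2968] [-0. -0.]
paste ['scene', 'top'] [0.5587 0.2958] [0.25 0.53 0.42 0.13]
{'scene': (array([440.62968516, 300.50074963]), 667), 'top': (array([199.97777778, 189.89876543]), 405)}
[[ 0.623  0.11   0.011]
 [ 0.625 -0.047  0.011]
 [ 0.464 -0.048  0.011]
 [ 0.464  0.109  0.011]] [0.54405876 0.03095629 0.011     ]
[[ 0.486 -0.037  0.011]
 [ 0.474  0.112  0.011]
 [ 0.632  0.086  0.011]
 [ 0.638 -0.033  0.011]] [0.55747105 0.03212177 0.011     ]
```

View pics/crop1.png

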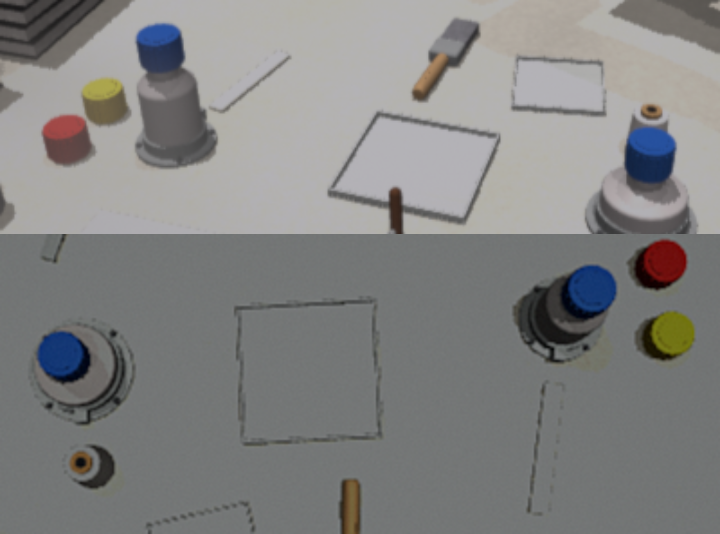

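The crop confirms it. The tall, slender jar with the blue cap is at scene (170,242), top (465,157), and the short, wide one is on the other side. The large bare-metal tray is at top (324,199) and is larger than its small twin. The top view puts the cap at about (0.602,-0.262). The scene mask for it was incomplete, so I'll recheck from close by. First I move halfway.

```bash
python3 -m crank '-.0298 -.0231 0 0 0 0 -1;-.0298 -.0231 0 0 0 0 -1;-.0298 -.0231 0 0 0 0 -1;-.0298 -.0231 0 0 0 0 -1;-.0298 -.0231 0 0 0 0 -1;-.0298 -.0231 0 0 0 0 -1;-.0298 -.0231 0 0 0 0 -1;-.0298 -.0231 0 0 0 0 -1;-.0298 -.0231 0 0 0 0 -1;-.0298 -.0231 0 0 0 0 -1;-.0298 -.0231 0 0 0 0 -1;0 0 0 0 0 .1 -1;0 0 0 0 0 .1 -1'
python3 - <<'E'
from h import *
o=readout.get_obs();print(o["joint_pos"].round(3),o["eef_pos"],o["clock"],o["ft_force"])
i=cv2.imread("pics/scene0.png")[:,:,::-1]
h=cv2.cvtColor(np.ascontiguousarray(i),cv2.COLOR_RGB2HSV);print(h[228:262:4,168])
E
```

```text
clock: 1.18
eef_pos: [0.404, 0.0832, 0.2419]
tool_rot: [0.294, 0.956, -0.004, -0.002]
ft_force: [-0.3, 1.0, 0.0]
grip_width: 0.0853
[ 0.207  0.077 -0.21   1.292 -0.006  0.804] [0.40402986 0.08322554 0.24188392] 1.1833 [-0.32295125  1.0239801   0.03530563]
[[111  96 164]
 [110 186 158]
 [110 183 156]
 [110 156 106]
 [112 129  81]
 [113 114  83]
 [112 104  83]
 [160   9  89]
 [  0   8  97]]
```

```bash
sed -i 's/(105,150,40)/(105,85,40)/' h.py; python3 -m crank '0 0 0 0 0 .115 -1;0 0 0 0 0 .115 -1;0 0 0 0 0 .115 -1;0 0 0 0 0 .115 -1;0 0 0 0 0 .115 -1;0 0 0 0 0 .115 -1;0 0 0 0 0 .115 -1;0 0 0 0 0 .115 -1;0 0 0 0 0 .115 -1;0 0 0 0 0 .115 -1;0 0 0 0 0 .115 -1;0 0 0 0 0 .115 -1;0 0 0 0 0 0 -1'
cat >> h.py <<'E'
def todo(P):
    o=readout.get_obs(); r=R.from_quat(o["tool_rot"]); p=np.array(P)
    print("clock",o["clock"],"eef",o["eef_pos"].round(4),"j",o["joint_pos"].round(3),"F",o["ft_force"].round(1),"w",o["grip_width"].round(4))
    z=r.apply([0,0,1]); print("yaw of jaws deg",np.degrees(np.arctan2(*r.apply([0,1,0])[1::-1])).round(1),"tilt fix rotvec",np.cross(r.inv().apply([0,0,-1]),[0,0,-1]).round(4),"tool-axes shift",r.inv().apply(p-o["eef_pos"]).round(4))
E
python3 - <<'E'
from h import *
px={"scene":(170,243),"top":(464,158)}
o={n:blue(cv2.imread(f"pics/{n}0.png")[:,:,::-1],px[n]) for n in px}
for use in(["scene"],["top"],["scene","top"]):
    r=least_squares(lambda p:np.concatenate([cent(n,*p,.136)-o[n][0] for n in use]),[.4,0]); print(r.x.round(4),r.fun.round(2))
todo([.602,-.262,.23])
E
```

```text
clock: 2.27
eef_pos: [0.4003, 0.0788, 0.2362]
tool_rot: [0.857, 0.515, -0.011, -0.001]
ft_force: [0.8, -0.5, -0.5]
grip_width: 0.0855
[ 0.5988 -0.2577] [-0.  0.]
[ 0.6021 -0.2623] [0. 0.]
[ 0.6001 -0.2601] [-1.36  0.13 -1.03  0.96]Traceback (most recent call last):
  File "<stdin>", line 6, in <module>
  File "h.py", line 23, in todo
    print("clock",o["clock"],"eef",o["eef_pos"].round(4),"j",o["joint_pos"].round(3),"F",o["ft_force"].round(1),"w",o["grip_width"].round(4))
                                                                                                                    ^^^^^^^^^^^^^^^^^^^^^
AttributeError: 'float' object has no attribute 'round'
```

```bash
sed -i 's/o\["grip_width"\].round(4)/round(o["grip_width"],4)/' h.py
python3 -c "
from h import *
todo([.600,-.260,.24])"
```

```text
clock 2.2667 eef [0.4003 0.0788 0.2362] j [ 0.199  0.082 -0.219  1.292 -0.006  2.257] F [ 0.8 -0.5 -0.5] w 0.0855
yaw of jaws deg -28.0 tilt fix rotvec [-0.0132  0.0186  0.    ] tool-axes shift [-0.2057  0.3352 -0.0044]
```

```bash
python3 -m crank '-.0187 .0305 0 -.0132 .0186 0 -1;-.0187 .0305 0 0 0 0 -1;-.0187 .0305 0 0 0 0 -1;-.0187 .0305 0 0 0 0 -1;-.0187 .0305 0 0 0 0 -1;-.0187 .0305 0 0 0 0 -1;-.0187 .0305 0 0 0 0 -1;-.0187 .0305 0 0 0 0 -1;-.0187 .0305 0 0 0 0 -1;-.0187 .0305 0 0 0 0 -1;-.0187 .0305 0 0 0 0 -1;0 0 0 0 0 0 -1'
python3 -c "
from h import *
todo([.600,-.260,.20])"
```

```text
clock: 3.27
eef_pos: [0.6132, -0.2685, 0.2264]
tool_rot: [0.844, 0.537, -0.003, -0.004]
ft_force: [0.1, -0.1, -1.5]
grip_width: 0.0853
clock 3.2667 eef [ 0.6132 -0.2685  0.2264] j [-4.130e-01  6.110e-01  5.120e-01  1.482e+00  1.000e-03  1.595e+00] F [ 0.1 -0.1 -1.5] w 0.0853
yaw of jaws deg -25.1 tilt fix rotvec [-0.01   -0.0004 -0.    ] tool-axes shift [ 0.0021 -0.0153  0.0265]
```

```bash
python3 -m crank '.0021 -.0153 .0 -.01 0 0 -1;0 0 .0265 0 0 0 -1;0 0 0 0 0 0 -1;0 0 0 0 0 0 -1'
python3 - <<'E'
from h import *
todo([.600,-.260,.138])
for n,(x,y) in(("scene",(110,170)),("top",(400,90))):
    i=viewer.camera(n)[:,:,::-1]; cv2.imwrite(f"pics/{n}1.png",i)
    c=cv2.resize(i[y:y+120,x:x+120],(400,400),interpolation=cv2.INTER_CUBIC)
    # projected TCP axis: points below the TCP at cap top height
    p=readout.get_obs()["eef_pos"].copy(); p[2]=.155
    u=(proj(n,p)[0]-[x,y])*400/120; cv2.circle(c,tuple(int(v) for v in u),3,(0,255,255),-1)
    globals()[n]=c
cv2.imwrite("pics/close1.png",np.hstack([scene,top]))
E
```

```text
clock: 3.6
eef_pos: [0.5998, -0.2629, 0.1943]
tool_rot: [0.842, 0.539, -0.001, -0.003]
ft_force: [0.5, -0.3, 1.4]
grip_width: 0.0854
clock 3.6 eef [ 0.5998 -0.2629  0.1943] j [-4.130e-01  5.840e-01  3.840e-01  1.376e+00  1.000e-03  1.589e+00] F [ 0.5 -0.3  1.4] w 0.0854
yaw of jaws deg -24.7 tilt fix rotvec [-0.0061 -0.0006 -0.    ] tool-axes shift [ 0.0027 -0.0007  0.0563]
```

View pics/close1.png

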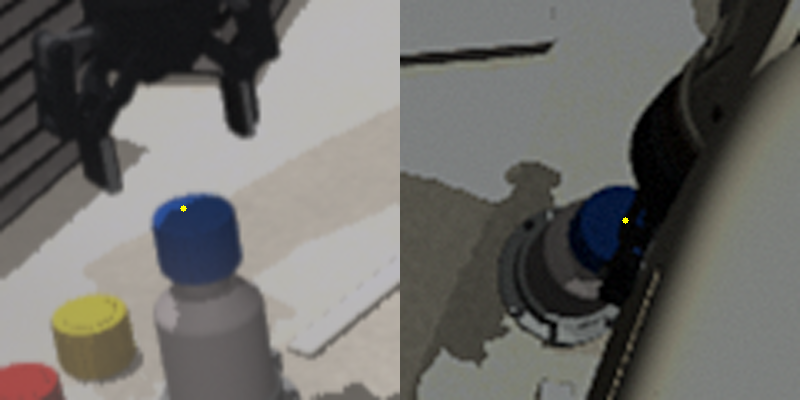

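The scene view shows the TCP axis at zoom (183,208) against a cap centre of about (195,208), so the tool should shift about +4 mm in y. In the top view the cap is partly hidden, but it sits under the fingers. I'll correct and go down.

```bash
python3 -m crank '.0037 -.0007 0 -.006 0 0 -1;0 0 0 0 0 0 -1;0 0 .018 0 0 0 -1;0 0 .018 0 0 0 -1;0 0 .016 0 0 0 -1;0 0 0 0 0 0 -1;0 0 0 0 0 0 -1'
python3 -c "
from h import *
todo([.600,-.259,.138])"
```

```text
clock: 4.28
eef_pos: [0.6064, -0.2579, 0.1514]
tool_rot: [0.841, 0.542, 0.005, 0.007]
ft_force: [0.3, -1.1, 0.8]
grip_width: 0.0854
clock 4.2833 eef [ 0.6064 -0.2579  0.1514] j [-4.020e-01  5.950e-01  2.900e-01  1.248e+00  1.000e-03  1.594e+00] F [ 0.3 -1.1  0.8] w 0.0854
yaw of jaws deg -24.4 tilt fix rotvec [ 0.0175 -0.0012  0.    ] tool-axes shift [-0.0037 -0.0056  0.0133]
```

```bash
python3 -m crank '-.003 -.0056 .006 .0175 0 0 -1;0 0 .005 0 0 0 -1;0 0 0 0 0 0 -1;0 0 0 0 0 0 -1'
python3 -c "
from h import *
todo([.600,-.259,.138])"
```

```text
clock: 4.62
eef_pos: [0.6015, -0.2587, 0.144]
tool_rot: [0.84, 0.542, 0.002, 0.002]
ft_force: [0.2, 0.9, -0.2]
grip_width: 0.0856
clock 4.6167 eef [ 0.6015 -0.2587  0.144 ] j [-4.070e-01  6.010e-01  2.810e-01  1.246e+00  1.000e-03  1.589e+00] F [ 0.2  0.9 -0.2] w 0.0856
yaw of jaws deg -24.3 tilt fix rotvec [ 0.0045 -0.0013  0.    ] tool-axes shift [-0.0009 -0.0013  0.006 ]
```

```bash
python3 -m crank '-.0009 -.0013 .0065 .0045 0 0 -1;0 0 0 0 0 0 -1;0 0 0 0 0 0 0;0 0 0 0 0 0 1;0 0 0 0 0 0 1;0 0 0 0 0 0 1;0 0 0 0 0 0 1;0 0 0 0 0 0 1;0 0 0 0 0 0 1;0 0 0 0 0 0 1;0 0 0 0 0 0 1'
python3 - <<'E'
from h import *
todo([.600,-.259,.138]); print(readout.get_obs()["ft_torque"])
E
```

```text
clock: 5.53
eef_pos: [0.6001, -0.2594, 0.1385]
tool_rot: [0.84, 0.542, 0.001, 0.0]
ft_force: [-0.6, -0.0, 0.5]
grip_width: 0.0489
clock 5.5333 eef [ 0.6001 -0.2594  0.1385] j [-4.090e-01  6.050e-01  2.730e-01  1.238e+00  1.000e-03  1.587e+00] F [-0.6 -0.   0.5] w 0.0489
yaw of jaws deg -24.3 tilt fix rotvec [ 0.0013 -0.0013  0.    ] tool-axes shift [ 0.0003 -0.0003  0.0005]
[ 0.03591349  0.04863924 -0.05399804]
```

Gripped at 48.9 mm with almost no side load. Now I turn counter-clockwise, checking partway.

```bash
python3 -m crank '0 0 0 0 0 -.1 1;0 0 0 0 0 -.1 1;0 0 0 0 0 -.1 1;0 0 0 0 0 -.1 1;0 0 0 0 0 -.1 1;0 0 0 0 0 -.1 1;0 0 0 0 0 -.1 1;0 0 0 0 0 -.1 1;0 0 0 0 0 0 1'
python3 - <<'E'
from h import *
todo([.600,-.259,.138]); print(readout.get_obs()["ft_torque"])
E
```

```text
clock: 6.28
eef_pos: [0.6008, -0.2579, 0.1386]
tool_rot: [0.546, 0.838, 0.002, 0.0]
ft_force: [-0.3, -0.1, 0.1]
grip_width: 0.0487
clock 6.2833 eef [ 0.6008 -0.2579  0.1386] j [-0.407  0.605  0.273  1.238  0.004  0.748] F [-0.3 -0.1  0.1] w 0.0487
yaw of jaws deg 23.8 tilt fix rotvec [ 0.0037 -0.0019  0.    ] tool-axes shift [-0.0007 -0.0011  0.0005]
[-0.06746631  0.08607874  0.02799564]
```

```bash
python3 -m crank '0 0 0 0 0 -.1 1;0 0 0 0 0 -.1 1;0 0 0 0 0 -.1 1;0 0 0 0 0 -.1 1;0 0 0 0 0 -.1 1;0 0 0 0 0 -.1 1;0 0 0 0 0 -.1 1;0 0 0 0 0 -.1 1;0 0 0 0 0 -.1 1;0 0 0 0 0 -.02 1;0 0 0 0 0 0 1'
python3 - <<'E'
from h import *
todo([.600,-.259,.138]); print(readout.get_obs()["ft_torque"])
E
```

```text
clock: 7.2
eef_pos: [0.601, -0.2573, 0.1386]
tool_rot: [0.11, 0.994, 0.002, 0.001]
ft_force: [0.5, 0.6, 0.4]
grip_width: 0.0486
clock 7.2 eef [ 0.601  -0.2573  0.1386] j [-0.407  0.605  0.274  1.238  0.005 -0.186] F [0.5 0.6 0.4] w 0.0486
yaw of jaws deg 77.3 tilt fix rotvec [0.0048 0.002  0.    ] tool-axes shift [ 0.0006 -0.0019  0.0006]
[ 0.07358373  0.05383895 -0.06596813]
```

Turned 101.6°. Next is a gentle straight lift while watching the force.

```bash
python3 -m crank '0 0 -.006 0 0 0 1;0 0 -.006 0 0 0 1;0 0 0 0 0 0 1'
python3 - <<'E'
from h import *
todo([.601,-.2573,.20]); print(readout.get_obs()["ft_torque"])
E
```

```text
clock: 7.45
eef_pos: [0.6009, -0.2573, 0.1511]
tool_rot: [0.114, 0.994, 0.002, 0.001]
ft_force: [0.8, 0.9, 0.3]
grip_width: 0.0485
clock 7.45 eef [ 0.6009 -0.2573  0.1511] j [-0.407  0.598  0.294  1.267  0.005 -0.179] F [0.8 0.9 0.3] w 0.0485
yaw of jaws deg 76.9 tilt fix rotvec [0.005  0.0013 0.    ] tool-axes shift [-0.0001  0.0003 -0.0489]
[ 0.02492264 -0.00412297 -0.00495716]
```

```bash
python3 -m crank '0 0 -.01 0 0 0 1;0 0 -.01 0 0 0 1;0 0 -.012 0 0 0 1;0 0 -.015 0 0 0 1;0 0 -.015 0 0 0 1;0 0 0 0 0 0 1;0 0 0 0 0 0 1'
python3 - <<'E'
from h import *
todo([.546,.031,.18])
c=cv2.resize(viewer.camera("scene")[120:300,100:340,::-1],(720,540),interpolation=cv2.INTER_CUBIC)
cv2.imwrite("pics/lift.png",c)
E
```

```text
clock: 8.03
eef_pos: [0.6015, -0.2581, 0.2212]
tool_rot: [0.116, 0.993, 0.002, 0.003]
ft_force: [0.4, 0.8, -2.0]
grip_width: 0.0486
clock 8.0333 eef [ 0.6015 -0.2581  0.2212] j [-0.408  0.565  0.422  1.422  0.005 -0.175] F [ 0.4  0.8 -2. ] w 0.0486
yaw of jaws deg 76.7 tilt fix rotvec [0.0043 0.0054 0.    ] tool-axes shift [0.1208 0.2683 0.0417]
```

View pics/lift.png

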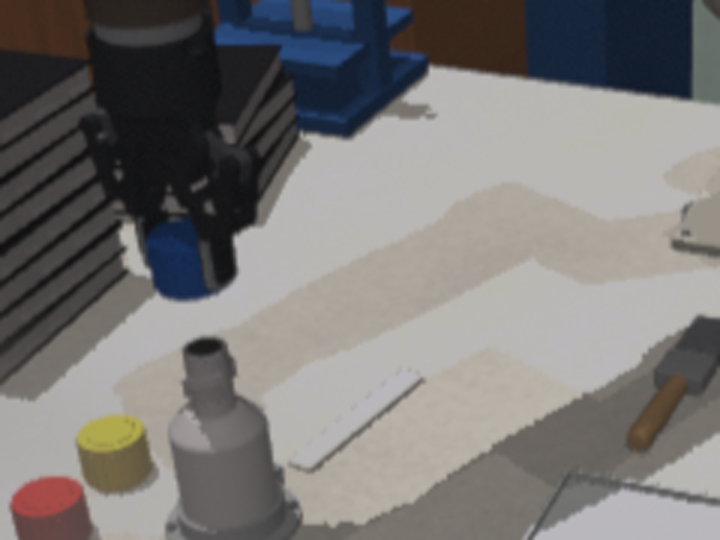

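The cap is free in the fingers at crop (185,260), and the bare neck shows at (207,350). Carrying it to the tray.

```bash
python3 -m crank '.0134 .0298 0 .004 .005 0 1;.0134 .0298 0 0 0 0 1;.0134 .0298 0 0 0 0 1;.0134 .0298 0 0 0 0 1;.0134 .0298 0 0 0 0 1;.0134 .0298 0 0 0 0 1;.0134 .0298 0 0 0 0 1;.0134 .0298 0 0 0 0 1;.012 .026 .01 0 0 0 1;0 0 .03 0 0 0 1;0 0 .03 0 0 0 1;0 0 .02 0 0 0 1;0 0 0 0 0 0 1;0 0 0 0 0 0 1'
python3 - <<'E'
from h import *
todo([.548,.031,.05])
i=viewer.camera("scene"); c=np.ascontiguousarray(i[180:360,220:460,::-1])
c=cv2.resize(c,(720,540),interpolation=cv2.INTER_CUBIC)
p=readout.get_obs()["eef_pos"].copy(); p[2]=.003
q=((proj("scene",np.array([p]+[[.548+a*.08,.031+b*.08,.011] for a,b in((1,1),(1,-1),(-1,-1),(-1,1))]))-[220,180])*3)
for u in q: cv2.circle(c,tuple(int(v) for v in u),4,(0,0,255),-1)
cv2.imwrite("pics/tray.png",c)
E
```

```text
clock: 9.25
eef_pos: [0.5387, 0.0397, 0.1182]
tool_rot: [0.118, 0.993, -0.0, -0.005]
ft_force: [-0.2, 0.7, -0.1]
grip_width: 0.0491
clock 9.25 eef [0.5387 0.0397 0.1182] j [ 0.073  0.416 -0.1    1.065  0.002  0.309] F [-0.2  0.7 -0.1] w 0.0491
yaw of jaws deg 76.5 tilt fix rotvec [-0.0012 -0.0092 -0.    ] tool-axes shift [-0.0117 -0.0062  0.0681]
```

View pics/tray.png

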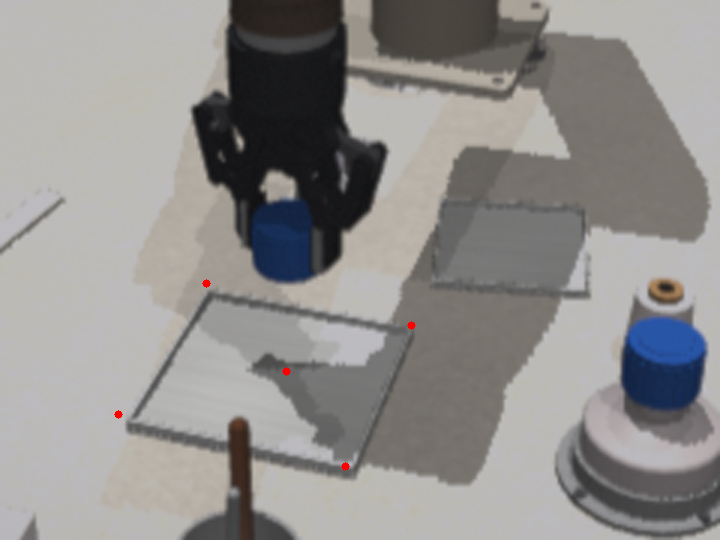

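The scene view shows the tray a few mm nearer the camera than my estimate, so I take its centre as about (0.550,0.033). Now lowering.

```bash
python3 -m crank '-.0126 -.004 0 0 -.009 0 1;0 0 .02 0 0 0 1;0 0 .02 0 0 0 1;0 0 .015 0 0 0 1;0 0 0 0 0 0 1;0 0 0 0 0 0 1;0 0 0 0 0 0 1'
python3 -c "
from h import *
todo([.550,.033,.0245])"
```

```text
clock: 9.88
eef_pos: [0.5638, 0.0277, 0.0725]
tool_rot: [0.121, 0.993, 0.0, 0.012]
ft_force: [0.2, 0.0, -0.3]
grip_width: 0.049
clock 9.8833 eef [0.5638 0.0277 0.0725] j [ 0.051  0.484 -0.124  0.939 -0.003  0.293] F [ 0.2  0.  -0.3] w 0.049
yaw of jaws deg 76.2 tilt fix rotvec [0.0036 0.0239 0.    ] tool-axes shift [0.0158 0.0016 0.0477]
```

```bash
python3 -m crank '.0148 .0016 .003 .0036 .022 0 1;0 0 .01 0 0 0 1;0 0 .01 0 0 0 1;0 0 .005 0 0 0 1;0 0 0 0 0 0 1;0 0 0 0 0 0 1'
python3 -c "
from h import *
todo([.550,.033,.0245])"
```

```text
clock: 10.38
eef_pos: [0.552, 0.0331, 0.046]
tool_rot: [0.121, 0.993, 0.001, 0.004]
ft_force: [0.9, 0.1, -0.6]
grip_width: 0.0492
clock 10.3833 eef [0.552  0.0331 0.046 ] j [ 0.06   0.506 -0.168  0.888 -0.     0.302] F [ 0.9  0.1 -0.6] w 0.0492
yaw of jaws deg 76.1 tilt fix rotvec [0.002  0.0077 0.    ] tool-axes shift [ 0.0021 -0.0007  0.0215]
```

```bash
python3 -m crank '0 0 .006 .002 .0077 0 1;0 0 .006 0 0 0 1;0 0 .004 0 0 0 1;0 0 0 0 0 0 1;0 0 0 0 0 0 1'
python3 -c "
from h import *
todo([.550,.033,.0245])"
```

```text
clock: 10.8
eef_pos: [0.5522, 0.0332, 0.0279]
tool_rot: [0.121, 0.993, -0.0, -0.001]
ft_force: [0.2, 0.4, -1.3]
grip_width: 0.0488
clock 10.8 eef [0.5522 0.0332 0.0279] j [ 0.06   0.535 -0.175  0.862 -0.     0.302] F [ 0.2  0.4 -1.3] w 0.0488
yaw of jaws deg 76.1 tilt fix rotvec [-0.0004 -0.0013 -0.    ] tool-axes shift [ 0.002  -0.0008  0.0034]
```

```bash
python3 -m crank '0 0 .0015 0 0 0 1;0 0 .001 0 0 0 1;0 0 0 0 0 0 1;0 0 0 0 0 0 1'
python3 -c "
from h import *
todo([.550,.033,.0245])"
```

```text
clock: 11.13
eef_pos: [0.5524, 0.0332, 0.0253]
tool_rot: [0.121, 0.993, -0.0, -0.0]
ft_force: [0.2, -0.2, -0.9]
grip_width: 0.049
clock 11.1333 eef [0.5524 0.0332 0.0253] j [ 0.06   0.539 -0.177  0.856 -0.     0.302] F [ 0.2 -0.2 -0.9] w 0.049
yaw of jaws deg 76.1 tilt fix rotvec [-0.0003 -0.001  -0.    ] tool-axes shift [ 0.0023 -0.0008  0.0008]
```

```bash
python3 -m crank '0 0 .001 0 0 0 1;0 0 0 0 0 0 1;0 0 0 0 0 0 1'; python3 -m crank '0 0 .001 0 0 0 1;0 0 0 0 0 0 1;0 0 0 0 0 0 1'
```

```text
clock: 11.38
eef_pos: [0.5529, 0.0332, 0.0249]
tool_rot: [0.121, 0.993, 0.0, 0.0]
ft_force: [0.1, 0.7, -0.5]
grip_width: 0.0488
clock: 11.63
eef_pos: [0.5533, 0.0333, 0.0248]
tool_rot: [0.121, 0.993, 0.0, 0.001]
ft_force: [0.6, 0.4, -0.5]
grip_width: 0.0489
```

```bash
python3 -m crank '0 0 .0015 0 0 0 1;0 0 0 0 0 0 1;0 0 0 0 0 0 1'
```

```text
clock: 11.88
eef_pos: [0.5539, 0.0333, 0.025]
tool_rot: [0.121, 0.993, 0.0, 0.002]
ft_force: [0.8, 0.3, -1.7]
grip_width: 0.0487
```

```bash
python3 -m crank '.001 0 .002 0 .004 0 1;0 0 0 0 0 0 1;0 0 0 0 0 0 1'
python3 -c "
from h import *
todo([.550,.033,.0245]);o=readout.get_obs();print(o['ft_torque'],o['tau'].round(2))"
```

```text
clock: 12.13
eef_pos: [0.5546, 0.0334, 0.0249]
tool_rot: [0.121, 0.993, 0.0, 0.002]
ft_force: [0.2, -0.7, -1.2]
grip_width: 0.049
clock 12.1333 eef [0.5546 0.0334 0.0249] j [ 0.06   0.54  -0.176  0.851  0.     0.302] F [ 0.2 -0.7 -1.2] w 0.049
yaw of jaws deg 76.1 tilt fix rotvec [0.0011 0.0032 0.    ] tool-axes shift [ 0.0043 -0.0014  0.0004]
[-0.03335936  0.00666301  0.01061614] [-1.000e-02 -4.616e+01  2.007e+01  3.000e-02 -1.000e-02  0.000e+00]
```

The descent has stopped at 24.9 mm. That is within 0.5 mm of the expected rest height of 24.5 mm, so I open gently.

```bash
python3 -m crank '0 0 0 0 0 0 0;0 0 0 0 0 0 -.2;0 0 0 0 0 0 -.3;0 0 0 0 0 0 -.5;0 0 0 0 0 0 -.7;0 0 0 0 0 0 -.7;0 0 0 0 0 0 -.7'
python3 -c "
from h import *
todo([.550,.033,.0245])"
```

```text
clock: 12.72
eef_pos: [0.5535, 0.0334, 0.0229]
tool_rot: [0.121, 0.993, 0.0, 0.0]
ft_force: [0.6, -0.0, 0.7]
grip_width: 0.0724
clock 12.7167 eef [0.5535 0.0334 0.0229] j [ 0.06   0.543 -0.177  0.85   0.     0.302] F [ 0.6 -0.   0.7] w 0.0724
yaw of jaws deg 76.1 tilt fix rotvec [0.0005 0.0002 0.    ] tool-axes shift [ 0.0033 -0.0012 -0.0016]
```

On release the tool sank 2 mm, which means the cap was already resting on the floor. Rising straight up now.

```bash
python3 -m crank '0 0 -.005 0 0 0 -.7;0 0 -.01 0 0 0 -.7;0 0 -.015 0 0 0 -.7;0 0 -.02 0 0 0 -.7;0 0 -.03 0 0 0 -.7;0 0 -.03 0 0 0 -.7;0 0 -.03 0 0 0 -.7;0 0 -.03 0 0 0 -.7;0 0 0 0 0 0 -.7;0 0 0 0 0 0 -.7'
python3 - <<'E'
from h import *
todo([.550,.033,.2])
i=viewer.camera("scene")[:,:,::-1]; j=viewer.camera("top")[:,:,::-1]
c=cv2.resize(i[150:390,130:490],(720,480),interpolation=cv2.INTER_CUBIC)
cv2.imwrite("pics/end.png",c)
cv2.imwrite("pics/top_end.png",j)
E
```

```text
clock: 13.55
eef_pos: [0.5521, 0.0332, 0.2071]
tool_rot: [0.121, 0.993, 0.0, 0.0]
ft_force: [-0.1, 0.3, -0.8]
grip_width: 0.0723
clock 13.55 eef [0.5521 0.0332 0.2071] j [0.06  0.365 0.069 1.274 0.    0.302] F [-0.1  0.3 -0.8] w 0.0723
yaw of jaws deg 76.1 tilt fix rotvec [0.0006 0.0006 0.    ] tool-axes shift [ 0.002  -0.0007  0.0071]
```

View pics/end.png

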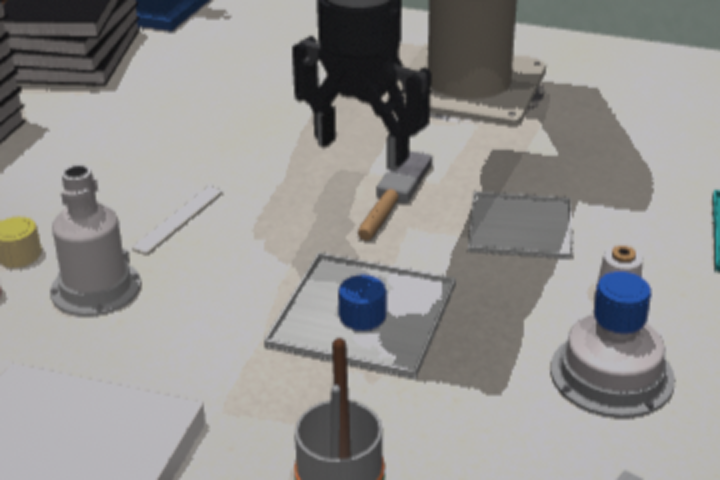

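The cap stands upright near the middle of the large tray at crop (362,302). The glue jar is open at (78,175), the paste cap is still on at (622,300), and the gripper is well clear. Handing in.

```bash
python3 -c "
from workcell import order; print(order.job_done())"
```

```text
the job is handed in; nothing more can be done
None
```

The glue jar's cap is off and standing top side up near the middle of the large bare-metal tray, and the job is handed in. I turned it about 102° counter-clockwise in one grasp and lifted it straight off. I released it once it was resting on the tray floor. The clock stood at about 13.6 s when I handed it in.

**Last checks:** The final scene picture shows the cap upright in the tray, the glue jar's neck bare, and the paste jar's cap still on. The gripper is open about 0.2 m above the table, with only sensor-noise forces.

**Disagreements:**
- **Camera estimates:** The two views differed by about 5 mm on the cap and more than 10 mm on the tray, where my corner readings were rough. I used values in between, and the cap gripped with almost no side load.
- **Touchdown:** The force reading did not show contact with the tray floor. I judged it from the tool stopping at 24.9 mm (24.5 mm expected) and sinking 2 mm once the fingers opened.

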